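Fold up the transport tray, then unclip the slide cassette and hold it over the tray

ROBOT

A 6-joint arm with a two-finger parallel gripper is mounted at the origin on a cart in front of the work surface, level with it; the furniture and walls round the work are solid. World frame = base frame: x ahead of the robot, y to its left, z up, the work surface at z = 0. Lengths are in mm, angles in rad, forces in N, time in s.
With the tool pointing down it reaches from about 375 to 975 mm from the base axis. Payload 3.8 kg.
Tool frame: the origin (TCP) lies at the very end of the fingers, on their centre line; the grasp point (between the pads) lies 19 mm behind it (arm.hold_point_z is the distance from the TCP to the grasp point, in mm); z points along the fingers, y is the line along which they close (so a half turn about z gives the same grasp; the last joint's range is limited). The gripper opens to 88 mm and grips with 3 to 60 N. Pads are 18 mm wide; open, the fingers measure 123 mm over their backs; the gripper's body (75 mm by 187 mm) begins 45 mm behind the grasp point.
Start: joints at [1.208, 0.264, 1.604, -0, 1.274, -0.037], TCP at [216.043, 639.487, 238.706] pointing down, gripper open.
Joint ranges: [-2.63, 2.63], [-0.94, 2.18], [0.31, 2.57], [-1.31, 4.45], [0, 2.66], [-2.55, 2.55]. Speed limits (rad/s): [2.57, 2.57, 3.14, 3.14, 3.14, 3.14].

INTERFACE

Orientations are given as a unit quaternion [w, x, y, z].
In Python, from plant import arm, viewer, models gives the robot as it stands. The module is installed in compiled form; this text tells all that it offers.
- The arm moves only by the shell command python3 -m crank 'ROWS' [OPENING] [FORCE]. ROWS is JSON, a list that holds one entry, the list of rows, each a list of 4 numbers: the shift along the world's x, y, z in units of 0.4 m (1.0 is 0.4 m), then the turn about the world's z in units of 360 degrees (1.0 is 360 degrees). In form: [[[dx, dy, dz, turn], ...]]. A call has 1 to 8 rows; each row is the pose to reach, as a shift and turn from the pose commanded when the call began, turning the shorter way round; what a row does not reach only later rows make up. A row lasts 1/12 s, in which the tool goes at most 41.7 mm and 7.16 degrees, less where a joint would pass 70% of its speed; a pose out of reach is approached as far as the arm can. A call with a number of a shift or a turn outside -1 to 1 is refused whole. A call with a gripper value outside its range is refused whole. OPENING is the opening, from -1 (shut) to 1 (fully open), so that 0 is half open, set as the call begins (- or left out, the last holds). The fingers move at their own pace and stop on an object; FORCE is the grip in N (left out, the last holds). Time passes only in rows, so rows that repeat a pose let the fingers close. It gives the time, the measured TCP pose, the force, the opening and the grip force at its end, in the units of the state.
- arm.read_state(): the state, without advancing time (a new reading comes with each control period).
- viewer.camera(name): name is "side" or "top"; returns a dict with "pixels" (384x512x3 uint8, red, green, blue), "depth" (384x512 float32, mm along the optical axis (not along the pixel's ray), 0 where there is no reading), "fx", "fy", "cx", "cy" (pixels), "view" (4x4, takes a point from world to camera coordinates). Camera axes: x right, y down, z forward; pixel columns grow to the right and rows downward; lengths in mm; the calibration is good to about 2 mm. A picture is of the moment at which its call begins.
- arm.close_job(): hands the job in; it is judged then, once.
Trained networks look in a picture, given as the dict that the camera call returned (one of the last four; its "shot" number tells which), for a name from the list of things; names that differ only in an ending like _2 or _b are one class to them, and where a whole thing is asked for, a point or a joint stands for the part that bears it (a point fixed in the world has none). Each returns a list of dicts, best first, with "p" (0 to 1); they miss things now and then, are a little off and sometimes report something else, mostly with a low value. They report only what shows in the picture. A call takes as long as a camera call.
- models.regions_of(picture, query): "mask" (384x512 bool, what is visible of it) and "bbox" ([left, top, width, height] in pixels, round what is visible of it).
The state is a dict: "t": time; "joint_pos": joint angles; "dq": joint speeds; "effort": joint torques, N m; "position": TCP position; "orientation": TCP orientation; "contact_force": force on the tool from outside, world axes, zero at the start; "torque": the same for the moment, N m; "finger_gap": opening from 0.0 (shut) to 1.0 (fully open); "grasp_force": force on a finger pad.
Only numpy, scipy, OpenCV 4.12 (cv2) and the standard library are available. Lean on these libraries where they do the work, as an engineer would, in place of code of your own. Each camera call takes 0.05 s, during which the arm holds its last target. There are 200 camera calls.

TASK

Fold all four walls of the flat transport tray upright, so that it is ready to take the slide cassette. Then squeeze the cassette's two side catches fully together, draw it straight up out of the reader, and finish still holding it by the pinched catches: level and still, clear above the middle of the open tray and lined up lengthwise with its bed, ready to be lowered straight in. Leave the other things on the bench where they are.

Things in the scene. Friction and masses are not known exactly. Their poses are not given: they have to be found in the camera images.
- tray: Fold-up transport tray of white plastic sheet, fixed to the bench. Origin: centre of its underside, z up. Base 100 mm (x) by 88 mm (y), 4 mm thick; grey liner, top 9 mm up, round a bed for the cassette that runs along x. Four walls hinge on its edges; at the start all lean outward, partly raised. Walls up, it is 49 mm high, 100 x 88 mm inside.
- wall_front (a joint): Angle of the tray's -x wall (84 mm long): 0 flat outward, 1.57 upright, stops at 1.58. Hinge line 52 mm from the tray's centre, 4 mm up. Stiff crease (0.03 N m, about 1 N at the rim): it stays where left. Push the rim from outside, inward and upward along its arc; a purely level push on a low rim may jam.
- wall_front_rim (a point): Middle of the rim (free edge) of the tray's -x wall, 42 mm from its hinge; moves with the wall. The rolled rim is 6 mm thick, the sheet 3 mm.
- wall_back (a joint): Angle of the tray's +x wall (84 mm long): 0 flat outward, 1.57 upright, stops at 1.58. Hinge line 52 mm from the tray's centre, 4 mm up. Stiff crease (0.03 N m, about 1 N at the rim): it stays where left. Push the rim from outside, inward and upward along its arc; a purely level push on a low rim may jam.
- wall_back_rim (a point): Middle of the rim (free edge) of the tray's +x wall, 42 mm from its hinge; moves with the wall. The rolled rim is 6 mm thick, the sheet 3 mm. A shelf with hangers overhangs the bench from about 0.63 m ahead of the robot: keep wrist and arm clear of it.
- wall_left (a joint): Angle of the tray's +y wall (98 mm long): 0 flat outward, 1.57 upright, stops at 1.58. Hinge line 46 mm from the tray's centre, 4 mm up. Stiff crease (0.03 N m, about 1 N at the rim): it stays where left. Push the rim from outside, inward and upward along its arc; a purely level push on a low rim may jam.
- wall_left_rim (a point): Middle of the rim (free edge) of the tray's +y wall, 42 mm from its hinge; moves with the wall. The rolled rim is 6 mm thick, the sheet 3 mm.
- wall_right (a joint): Angle of the tray's -y wall (98 mm long): 0 flat outward, 1.57 upright, stops at 1.58. Hinge line 46 mm from the tray's centre, 4 mm up. Stiff crease (0.03 N m, about 1 N at the rim): it stays where left. Push the rim from outside, inward and upward along its arc; a purely level push on a low rim may jam.
- wall_right_rim (a point): Middle of the rim (free edge) of the tray's -y wall, 42 mm from its hinge; moves with the wall. The rolled rim is 6 mm thick, the sheet 3 mm.
- reader: Grey slide-cassette reader, fixed. Origin: on the bench under the centre of its bay; x points to the white housing behind the bay. Base plate x -64 to 108, y +-56, 8 mm high. On each side, |y| 31.5 to 39.5, a cheek 62 mm long and 49 mm high, in whose window a barb of the cassette hooks under a bar. Housing: x 62 to 106, 57 mm high. The cassette comes out straight up.
- cassette: White slide cassette, 86 mm (x) by 34 mm (y), end walls 36 mm high, six glass slides on edge along x; 0.2 to 0.36 kg. Origin: centre of its underside. Starts seated in the reader, underside 8 mm above the bench, axes as the reader's (1.5 mm play), locked by a sprung catch on its +y and -y sides. Their pads span 60 mm outside at rest, 47 mm when both are fully in.
- catch_left (a joint): Inward travel of the catch on the cassette's +y side: 0 at rest (locked), 0.0065 m fully in; free of the reader from about 0.0045 m. Its spring takes 2.3 N to start and 5.2 N at the end, and pushes it out again when let go.
- catch_left_pad (a point): Middle of the outer face of the upright thumb pad on the cassette's +y side, 57 mm above the cassette's underside; moves with the catch. Pad 30 mm wide (x), from 44 to 70 mm above the underside; the reader's cheek below it ends at 41 mm, so fingertips stay above that. Grasp from above, one finger on each pad.
- catch_right (a joint): Inward travel of the catch on the cassette's -y side: 0 at rest (locked), 0.0065 m fully in; free of the reader from about 0.0045 m. Its spring takes 2.3 N to start and 5.2 N at the end, and pushes it out again when let go.
- catch_right_pad (a point): Middle of the outer face of the upright thumb pad on the cassette's -y side, 57 mm above the cassette's underside; moves with the catch. Pad 30 mm wide (x), from 44 to 70 mm above the underside; the reader's cheek below it ends at 41 mm, so fingertips stay above that. Grasp from above, one finger on each pad.
- vial_1: Small vial with dark cap, 14 mm across, 39 mm high, standing between the tray and the reader; origin under its centre. Bystander: leave it where it is.
- vial_2: Second such vial, 14 mm across, 39 mm high, standing between the tray and the reader; origin under its centre. Bystander: leave it where it is.
- lift_box: White sample box with lid, 162 x 112 x 53 mm, at the left; origin under its centre. Bystander: leave it where it is.
- strips: Clear strip rack with end grips, 66 x 223 x 63 mm, at the left; origin under its centre. Bystander: leave it where it is.
- well_rack: Flat 96-hole tube rack, 114 x 225 x 28 mm, at the right; origin under its centre. Bystander: leave it where it is.

How it is judged (in metres and radians):
On the way, in this order (a step that is already met when the one before it is completed fails the run):
1. all four tray walls stand upright while the cassette is still seated in the reader (value of joint each of wall_front, wall_back, wall_left, wall_right above 1.38 rad and z of cassette in the frame of reader below 0.013 m), for 0.2 s.
2. both catches are pinched in between the fingers with the cassette still seated (value of joint each of catch_left, catch_right above 0.0045 m and contact force between the fingers and cassette above 3 N and z of cassette in the frame of reader below 0.015 m), for 0.1 s.
3. the cassette is drawn clear above the reader, held by its catches (contact force between the fingers and cassette above 3 N and contact force between cassette and reader below 0.1 N and value of joint each of catch_left, catch_right above 0.0035 m and z of cassette in the frame of reader above 0.055 m), for 0.1 s.
At the end, for the whole second after the job is handed in: Walls upright (over 1.38 rad); cassette held by its catches (each in over 3.5 mm, over 3 N), touching neither reader nor tray, underside 60 to 300 mm up, within 16 mm of the tray centre from above, level within 0.12 rad, length within 0.2 rad of tray x, still (under 30 mm/s) (value of joint each of wall_front, wall_back, wall_left, wall_right above 1.38 rad and contact force between the fingers and cassette above 3 N and contact force between cassette and reader below 0.1 N and value of joint each of catch_left, catch_right above 0.0035 m and horizontal distance between cassette and tray below 0.016 m and angle between the x axis of cassette and the x axis of tray, either way round below 0.2 rad and angle between cassette's own z axis and vertical below 0.12 rad and height (world z) of cassette between 0.06 and 0.3 m and contact force between cassette and tray below 0.1 N and linear speed of cassette below 0.03 m/s); the arm keeps its last pose, push and grip.
It fails at once if a bystander is shifted by more than 25 mm or knocked over (distance of any of vial_1, vial_2, lift_box, strips, well_rack from where it was at the start of the episode above 0.025 m or angle between any of vial_1, vial_2, lift_box, strips, well_rack's own z axis and vertical above 0.6 rad).
It fails at once if the cassette is tipped by more than 0.5 rad, so that slides could fall out (angle between cassette's own z axis and vertical above 0.5 rad).
It also fails if it takes over 72 s, if anything falls off the work surface, if the arm or the gripper's body presses on something with over 40 N, if the wrist force passes 120 N, or if a joint passes its speed limit or range.

## Working session

There is one attempt and no reset: what is moved stays moved. The work goes in short steps, Python scripts to look and compute and a shell command to move; the robot and the scene stay as the last step left them, time stands still between calls to the robot, and variables do not carry over. Pictures are saved under pics/ and viewed, at most 10 in all, crops included, and the job is handed in when it is done.

```bash
mkdir -p pics; cat > h.py <<'E'
import numpy as np,cv2
from plant import arm,viewer,models
def cloud(p):
    d=p["depth"]; v,u=np.mgrid[0:384,0:512]
    c=np.stack([(u-p["cx"])/p["fx"]*d,(v-p["cy"])/p["fy"]*d,d,np.ones_like(d)],-1)
    w=c@np.linalg.inv(np.array(p["view"])).T
    w=w[...,:3]; w[d<=0]=np.nan
    return w
def save(p,n): cv2.imwrite("pics/"+n,p["pixels"][...,::-1])
E
python3 - <<'E'
from h import *
ims=[]
for c in ["top","side"]:
    p=viewer.camera(c); W=cloud(p); ims.append(p["pixels"])
    np.savez(c+".npz",W=W,rgb=p["pixels"])
    print(c,np.round(np.linalg.inv(np.array(p["view"]))[:3],2).tolist())
    for q in ["tray","reader","cassette","vial_1","catch_left_pad","wall_front","wall_back","wall_left","wall_right","well_rack","strips","lift_box"]:
        for r in models.regions_of(p,q)[:2]:
            pts=W[r["mask"]]; pts=pts[~np.isnan(pts[:,0])]
            if len(pts)==0: continue
            print(q,round(r["p"],2),r["bbox"],"med",np.round(np.median(pts,0)),"lo",np.round(np.percentile(pts,2,axis=0)),"hi",np.round(np.percentile(pts,98,axis=0)))
for i,n in enumerate(["top","side"]): cv2.imwrite(f"pics/{n}.png",ims[i][...,::-1])
print(arm.read_state())
E
```

```text
top [[-0.03, -0.99, 0.11, 309.38], [-1.0, 0.03, -0.02, 23.67], [0.02, -0.11, -0.99, 1584.38]]
tray 0.89 [173.8, 169.0, 40.9, 41.6] med [491. 236.  11.] lo [413. 161.  -1.] hi [573. 310.  38.]
reader 0.6 [296.3, 160.1, 35.7, 49.7] med [ 516. -243.   20.] lo [ 418. -304.   -1.] hi [ 582. -188.   62.]
cassette 0.81 [308.6, 177.8, 15.9, 25.5] med [ 481. -247.   32.] lo [ 438. -273.    7.] hi [ 525. -216.   80.]
catch_left_pad 0.65 [298.0, 162.6, 33.1, 45.6] med [ 514. -244.   19.] lo [ 418. -307.   -1.] hi [ 582. -188.   62.]
wall_front 0.74 [181.0, 205.8, 23.9, 5.4] med [422. 232.  26.] lo [409. 193.   6.] hi [438. 272.  42.]
wall_back 0.57 [182.8, 168.2, 22.2, 11.1] med [560. 231.  17.] lo [543. 193.   3.] hi [576. 270.  31.]
wall_left 0.73 [172.9, 180.9, 12.1, 22.5] med [485. 296.  16.] lo [444. 274.   3.] hi [534. 314.  32.]
wall_left 0.18 [183.5, 206.4, 21.6, 6.9] med [422. 234.  25.] lo [409. 198.   6.] hi [435. 270.  42.]
wall_right 0.72 [205.3, 180.1, 9.8, 24.9] med [488. 169.  20.] lo [445. 152.   1.] hi [531. 187.  39.]
wall_right 0.52 [185.6, 202.0, 19.4, 9.0] med [422. 231.  
[... 2110 characters left out ...]
 58.]
{'t': 1.3, 'joint_pos': array([ 1.20812346e+00,  2.63906429e-01,  1.60398367e+00, -2.27415698e-05,
        1.27369751e+00, -3.68926750e-02]), 'dq': array([ 0.00014229,  0.0006881 , -0.00022437,  0.00144866, -0.00188383,
       -0.00109553]), 'effort': array([ 1.97930523e-03, -5.02057493e+01, -3.57256186e+01,  7.33302045e-02,
        1.80247799e-02,  1.59130241e-05]), 'position': array([216.03780393, 639.49791504, 238.71021686]), 'orientation': array([1.11568982e-05, 1.62167436e-01, 9.86763256e-01, 3.14159853e-07]), 'contact_force': array([0.12345338, 0.75999844, 0.11349711]), 'torque': array([-0.02533282,  0.00243063, -0.04874878]), 'grasp_force': 0.0, 'finger_gap': 0.9998098864825117}
```

View pics/top.png

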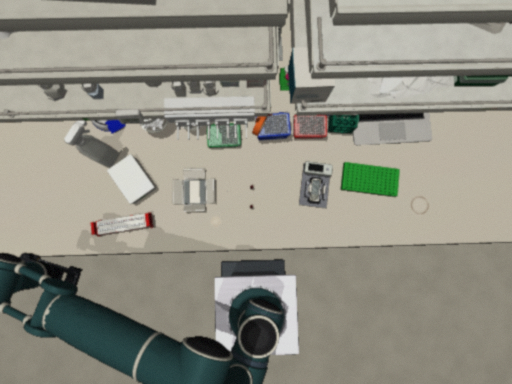

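View pics/side.png

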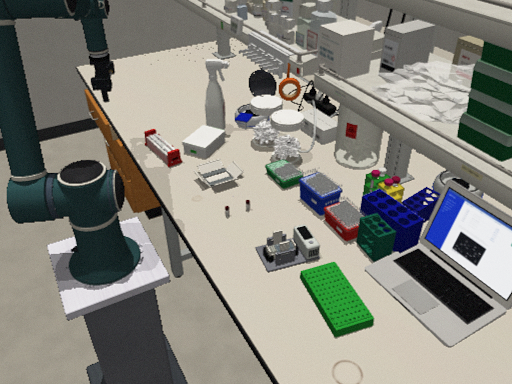

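The top view shows the tray at about px (194,190), the vials at (252,187) and (252,207), and the reader at (315,185). In the side view they are at about (220,175), (228,211), (247,205) and (280,248). I'll fit geometric models to get exact poses.

```bash
cat > fit.py <<'E'
from h import *
from scipy.optimize import least_squares
def rect(P,c,R,half):  # distance to a box
    q=np.abs((P-c)@R)-half
    return np.linalg.norm(np.maximum(q,0),axis=1)+np.minimum(q.max(1),0)
def Rz(a): return np.array([[np.cos(a),-np.sin(a),0],[np.sin(a),np.cos(a),0],[0,0,1]])
def tray_res(s,P):
    x,y,yaw=s[:3]; L=(P-[x,y,0])@Rz(yaw); I=np.eye(3)
    D=[rect(L,[0,0,2],I,[50,44,2]),rect(L,[0,0,6],I,[48,42,3])]
    for th,a,h,l in zip([np.pi,0,np.pi/2,-np.pi/2],s[3:7],[52,52,46,46],[42,42,49,49]):
        Q=(L@Rz(th))-[h,0,4]
        R=np.array([[np.cos(a),0,-np.sin(a)],[0,1,0],[np.sin(a),0,np.cos(a)]]) # cols: along wall, y, normal
        D.append(rect(Q,R@[21,0,0],R,[21,l,1.5])); D.append(rect(Q,R@[42,0,0],R,[3,l,3]))
    return np.abs(np.array(D)).min(0)
def fit_tray(P,s0):
    return least_squares(lambda s:tray_res(s,P),s0,loss="soft_l1",f_scale=2,x_scale=[5,5,.05]+[.2]*4,diff_step=1e-3)
def scene(box):
    out=[]
    for c in ["top","side"]:
        W=np.load(c+".npz")["W"].reshape(-1,3); W=W[~np.isnan(W[:,0])]
        b=np.array(box); m=((W>b[:,0])&(W<b[:,1])).all(1); out.append(W[m])
    return out
E
python3 - <<'E'
from fit import *
A=scene([[395,595],[130,335],[3.5,60]])
for n,P in [("top",A[0]),("side",A[1]),("both",np.vstack(A))]:
    r=fit_tray(P,[491,232,0.0,1.0,.7,.7,.9]); print(n,len(P),np.round(r.x,3),round(r.cost/len(P),3))
B=scene([[400,600],[-320,-180],[55,95]])
for n,P in zip(["top","side"],B):
    Q=P[(P[:,0]<530)&(P[:,2]>60)]; print(n,len(Q)); print(np.round(Q[np.argsort(Q[:,1])][::max(1,len(Q)//30)]).tolist())
# base plate + housing outline via minAreaRect
for n,P in zip(["top","side"],scene([[400,600],[-330,-170],[4,14]])):
    print(n,len(P),cv2.minAreaRect(P[:,:2].astype(np.float32)))
for n,P in zip(["top","side"],scene([[535,600],[-330,-170],[50,70]])):
    print("housing",n,len(P),cv2.minAreaRect(P[:,:2].astype(np.float32)),np.median(P,0))
for c in ["top","side"]:
    d=np.load(c+".npz"); 
    for k,(x,y) in {"tray":(491,232),"rd":(500,-247)}.items(): pass
ims=[]
for c,(u,v) in [("top",(194,190)),("side",(220,176)),("top",(315,186)),("side",(285,246))]:
    rgb=np.load(c+".npz")["rgb"][v-32:v+32,u-40:u+40]; ims.append(cv2.resize(rgb,(400,300),interpolation=cv2.INTER_CUBIC))
cv2.imwrite("pics/crops.png",np.vstack([np.hstack(ims[:2]),np.hstack(ims[2:])])[...,::-1])
# shelf: lowest points above bench near x 600-700, y 100..350
W=np.vstack(scene([[590,760],[80,380],[40,600]])); 
for x in range(590,760,15):
    q=W[(W[:,0]>=x)&(W[:,0]<x+15)]
    if len(q): print(x,len(q),np.round(np.percentile(q[:,2],[0,10,50,100])))
E
```

```text
top 1410 [ 4.87015e+02  2.32108e+02 -2.00000e-03  9.75000e-01  5.18000e-01
  5.38000e-01  6.99000e-01] 6.47
side 851 [ 4.86676e+02  2.24668e+02 -8.00000e-03  9.97000e-01  5.41000e-01
  5.13000e-01  6.93000e-01] 4.851
both 2261 [487.012 229.029  -0.      0.978   0.535   0.523   0.729] 6.057
top 37
[[478.0, -276.0, 72.0], [485.0, -276.0, 74.0], [488.0, -276.0, 79.0], [480.0, -274.0, 83.0], [478.0, -273.0, 72.0], [481.0, -272.0, 77.0], [488.0, -271.0, 80.0], [466.0, -271.0, 75.0], [487.0, -271.0, 61.0], [469.0, -271.0, 78.0], [479.0, -271.0, 61.0], [484.0, -270.0, 85.0], [473.0, -270.0, 82.0], [462.0, -270.0, 79.0], [482.0, -270.0, 65.0], [474.0, -269.0, 70.0], [470.0, -269.0, 69.0], [466.0, -268.0, 74.0], [462.0, -267.0, 75.0], [495.0, -223.0, 72.0], [490.0, -222.0, 77.0], [486.0, -222.0, 78.0], [497.0, -222.0, 82.0], [499.0, -220.0, 71.0], [494.0, -219.0, 77.0], [483.0, -218.0, 75.0], [486.0, -218.0, 80.0], [489.0, -217.0, 83.0], [474.0, -217.0, 79.0], [478.0, -217.0, 81.0], [471.0, -217.0, 79.0], [488.0, -217.0, 61.0], [492.0, -216.0, 67.0], [483.0, -215.0, 70.0], [479.0, -214.0, 75.
[... 1188 characters left out ...]
08898925781)
housing top 285 ((562.2924194335938, -258.4419250488281), (108.06486511230469, 44.728031158447266), 80.98745727539062) [ 562.33820879 -257.77893933   56.16444614]
housing side 345 ((561.92041015625, -264.01141357421875), (107.83445739746094, 45.529273986816406), 80.46815490722656) [ 559.70414869 -268.07692316   56.95813684]
590 117 [474. 476. 481. 487.]
605 117 [473. 476. 481. 497.]
620 855 [449. 474. 499. 558.]
635 1251 [466. 489. 522. 561.]
650 672 [ 40. 511. 533. 553.]
665 636 [ 40. 506. 523. 531.]
680 644 [ 40.  54. 513. 587.]
695 1349 [ 40. 508. 530. 594.]
710 813 [ 40. 507. 512. 594.]
725 710 [ 40. 151. 510. 600.]
740 318 [ 40.  52. 174. 599.]
755 109 [ 41.  49. 164. 597.]
```

View pics/crops.png

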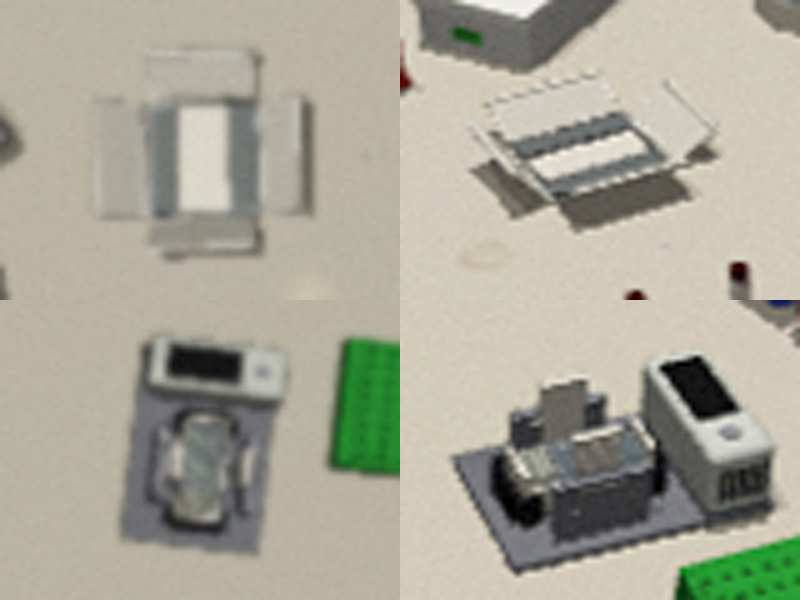

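The fit puts the tray at about (487, 229) with yaw near 0. The reader is at about (479, -248), yaw about -9°. I'll start with the left wall, fingers shut.

```bash
python3 -m crank '[[[0.1,-0.1,-0.05,0.0517],[0.2,-0.2,-0.1,0.0517],[0.3,-0.3,-0.15,0.0517],[0.4,-0.4,-0.2,0.0517],[0.5,-0.5,-0.25,0.0517],[0.58,-0.6,-0.3,0.0517],[0.64,-0.68,-0.34,0.0517],[0.64,-0.68,-0.34,0.0517]]]' -1 20
```

```text
t: 1.97
position: [433.7, 411.6, 125.2]
orientation: [0.0, 0.0, 1.0, 0.0]
contact_force: [0.1, 0.5, -0.2]
finger_gap: 0.424
grasp_force: 0.0
```

```bash
python3 -m crank '[[[0,0,0,0],[0,0,0,0],[0,0,0,0]]]'
```

```text
t: 2.22
position: [432.7, 413.1, 125.7]
orientation: [-0.0, 0.001, 1.0, 0.0]
contact_force: [0.5, 0.3, -0.9]
finger_gap: 0.194
grasp_force: 0.0
```

```bash
python3 -m crank '[[[0.07,-0.08,-0.03,0],[0.135,-0.152,-0.065,0],[0.135,-0.152,-0.14,0],[0.135,-0.152,-0.21,0],[0.135,-0.152,-0.28,0],[0.135,-0.152,-0.28,0],[0.135,-0.152,-0.28,0]]]'
python3 - <<'E'
from h import *
p=viewer.camera("top"); q=viewer.camera("side")
a=cv2.resize(p["pixels"][150:222,150:246],(400,300),interpolation=2); b=cv2.resize(q["pixels"][130:202,170:266],(400,300),interpolation=2)
cv2.imwrite("pics/l1.png",np.hstack([a,b])[...,::-1])
s=arm.read_state(); P=s["position"]; print(P)
# fingers as seen in both cameras: points near the tool at z 20..50
for n,c in (("top",p),("side",q)):
    W=cloud(c).reshape(-1,3)
    m=(np.abs(W[:,0]-P[0])<60)&(np.abs(W[:,1]-P[1])<110)&(W[:,2]>12)&(W[:,2]<400)
    w=W[m]
    for z0,z1 in [(18,40),(40,62),(66,90),(90,130),(130,200)]:
        v=w[(w[:,2]>z0)&(w[:,2]<z1)]
        if len(v): print(n,z0,len(v),np.round(np.percentile(v[:,:2]-P[:2],[3,50,97],axis=0)).tolist())
E
```

```text
t: 2.8
position: [484.8, 352.9, 12.6]
orientation: [-0.001, -0.001, 1.0, -0.001]
contact_force: [-0.2, 1.0, 0.4]
finger_gap: 0.001
grasp_force: 0.0
[487.33979777 354.19237632  15.51706147]
top 18 58 [[-44.0, -60.0], [3.0, -44.0], [48.0, -37.0]]
top 66 3 [[-27.0, 54.0], [-27.0, 57.0], [-24.0, 60.0]]
top 90 243 [[-36.0, -94.0], [-7.0, -72.0], [28.0, 63.0]]
top 130 34 [[-33.0, -42.0], [11.0, -38.0], [31.0, -20.0]]
side 18 191 [[-43.0, -68.0], [-8.0, -44.0], [46.0, 103.0]]
side 40 53 [[-38.0, -14.0], [-20.0, 86.0], [-8.0, 108.0]]
side 66 65 [[-35.0, -94.0], [-14.0, -85.0], [31.0, 77.0]]
side 90 412 [[-35.0, -98.0], [-19.0, -49.0], [28.0, 78.0]]
side 130 295 [[-35.0, -49.0], [-10.0, -37.0], [30.0, 4.0]]
```

View pics/l1.png

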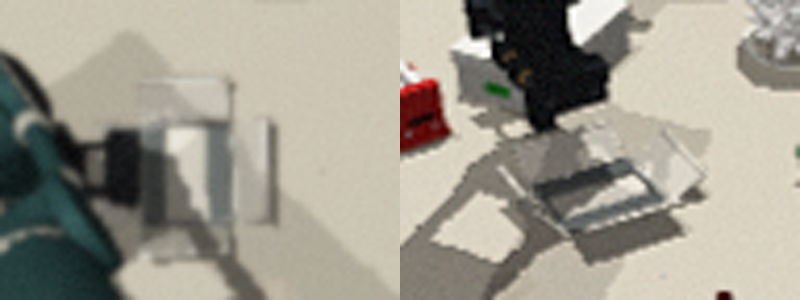

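Comparing the cameras on the gripper body shows that the top camera is unbiased and the side camera reads about 4 mm low in y. So the tray's y is about 232. Now I'll push the left wall.

```bash
python3 -m crank '[[[0,-0.049,0,0],[0,-0.066,0.02,0],[0,-0.08,0.03,0],[0,-0.0915,0.039,0],[0,-0.104,0.044,0],[0,-0.116,0.049,0],[0,-0.128,0.051,0],[0,-0.137,0.052,0]]]'
python3 -m crank '[[[0,0,0,0],[0,0,0,0],[0,0,0,0]]]'
python3 - <<'E'
from h import *
p=viewer.camera("top"); W=cloud(p).reshape(-1,3)
for r in models.regions_of(p,"wall_left")[:1]:
    w=cloud(p)[r["mask"]]; print(r["p"],np.nanpercentile(w,[3,50,97],axis=0).round())
E
```

```text
t: 3.57
position: [486.7, 296.7, 34.7]
orientation: [0.0, 0.0, 1.0, -0.0]
contact_force: [-0.4, 1.9, 0.3]
finger_gap: 0.003
grasp_force: 0.5
t: 3.82
position: [485.9, 296.7, 33.5]
orientation: [-0.001, 0.001, 1.0, -0.001]
contact_force: [-0.8, 0.9, -0.8]
finger_gap: 0.005
grasp_force: 0.0
```

```bash
python3 -m crank '[[[0,-0.008,0,0],[0,-0.008,0,0],[0,0.06,0,0],[0,0.06,0.08,0],[0,0.0,0.15,0],[0,-0.1,0.15,0],[0,-0.2,0.15,0],[0,-0.3,0.15,0]]]'
python3 -m crank '[[[0,-0.08,0,0],[0,-0.16,0,0],[0,-0.16,0,0]]]'
python3 - <<'E'
from h import *
p=viewer.camera("top"); q=viewer.camera("side"); print(arm.read_state()["position"])
W=np.vstack([cloud(p).reshape(-1,3)]); 
w=W[(np.abs(W[:,0]-487)<40)&(W[:,1]>255)&(W[:,1]<340)&(W[:,2]>12)&(W[:,2]<70)]
print(len(w),np.percentile(w,[3,25,50,75,97],axis=0).round())
for r in models.regions_of(p,"wall_right")[:1]:
    w=cloud(p)[r["mask"]]; print(r["p"],np.nanpercentile(w,[3,50,97],axis=0).round())
E
```

```text
t: 4.58
position: [486.8, 176.4, 95.1]
orientation: [0.001, -0.001, 1.0, -0.0]
contact_force: [0.4, 0.2, -0.2]
finger_gap: 0.011
grasp_force: 0.0
t: 4.83
position: [485.8, 108.8, 94.0]
orientation: [-0.0, 0.002, 1.0, -0.001]
contact_force: [-0.4, 0.3, -0.5]
finger_gap: 0.007
grasp_force: 0.0
[486.50495412 112.33059589  94.27740538]
68 [[449. 257.  12.]
 [468. 273.  14.]
 [484. 277.  36.]
 [507. 278.  46.]
 [523. 280.  53.]]
0.44 [[440. 153.   0.]
 [456. 170.  20.]
 [472. 187.  39.]]
```

```bash
python3 -m crank '[[[0,0,-0.09,0],[0,0,-0.185,0],[0,0,-0.185,0],[0,0.045,-0.185,0],[0,0.06,-0.177,0],[0,0.075,-0.164,0],[0,0.086,-0.158,0],[0,0.098,-0.153,0]]]'
python3 -m crank '[[[0,0.01,0.005,0],[0,0.022,0.007,0],[0,0.034,0.008,0],[0,0.039,0.008,0],[0,0.039,0.008,0]]]'
```

```text
t: 5.65
position: [487.7, 153.5, 35.1]
orientation: [0.001, -0.0, 1.0, 0.0]
contact_force: [-0.5, -2.1, 1.2]
finger_gap: 0.005
grasp_force: 0.9
t: 6.07
position: [487.0, 168.4, 36.6]
orientation: [0.0, 0.0, 1.0, -0.0]
contact_force: [-0.2, -0.4, 0.7]
finger_gap: 0.005
grasp_force: 0.3
```

```bash
python3 -m crank '[[[0,-0.06,0,0],[0,-0.06,0.08,0],[0,-0.06,0.16,0],[-0.1,0,0.16,0],[-0.2,0.08,0.16,0],[-0.275,0.16,0.16,0],[-0.275,0.16,0.16,0],[-0.275,0.16,0.16,0]]]'
python3 -m crank '[[[0,0,-0.08,0],[0,0,-0.16,0],[0,0,-0.18,0],[0,0,-0.18,0]]]'
```

```text
t: 6.73
position: [373.5, 233.6, 99.6]
orientation: [-0.001, -0.001, 1.0, 0.0]
contact_force: [-0.1, -0.0, 0.2]
finger_gap: 0.004
grasp_force: 0.0
t: 7.07
position: [374.3, 230.3, 25.5]
orientation: [-0.003, 0.001, 1.0, -0.002]
contact_force: [0.1, -0.1, 0.6]
finger_gap: 0.009
grasp_force: 0.0
```

```bash
python3 -m crank '[[[0.055,0,0,0],[0.067,0,0.005,0],[0.08,0,0.01,0],[0.09,0,0.014,0],[0.1,0,0.018,0],[0.11,0,0.02,0],[0.12,0,0.02,0],[0.12,0,0.02,0]]]'
python3 - <<'E'
from h import *
print(arm.read_state()["contact_force"],arm.read_state()["position"])
q=viewer.camera("side");p=viewer.camera("top")
for n,c in (("side",q),("top",p)):
    W=cloud(c).reshape(-1,3)
    for nm,m in (("front",(W[:,0]>400)&(W[:,0]<450)&(np.abs(W[:,1]-232)<40)),("right",(np.abs(W[:,0]-487)<40)&(W[:,1]>140)&(W[:,1]<200)),("left",(np.abs(W[:,0]-487)<40)&(W[:,1]>260)&(W[:,1]<330))):
        w=W[m&(W[:,2]>30)&(W[:,2]<58)]
        if len(w): print(n,nm,len(w),np.percentile(w,[10,50,90],axis=0).round().tolist())
E
```

```text
t: 7.73
position: [424.1, 232.2, 36.6]
orientation: [-0.001, 0.001, 1.0, -0.0]
contact_force: [-2.5, 1.0, 1.6]
finger_gap: -0.0
grasp_force: 1.4
[-2.53285118  1.01746643  1.64150614] [424.06045346 232.20481333  36.56981972]
side front 43 [[415.0, 202.0, 35.0], [426.0, 216.0, 44.0], [437.0, 237.0, 52.0]]
side right 91 [[458.0, 178.0, 33.0], [488.0, 182.0, 40.0], [519.0, 185.0, 50.0]]
side left 14 [[516.0, 268.0, 32.0], [522.0, 271.0, 43.0], [526.0, 275.0, 50.0]]
top front 3 [[435.0, 193.0, 35.0], [436.0, 195.0, 47.0], [438.0, 195.0, 47.0]]
top right 31 [[469.0, 185.0, 43.0], [496.0, 186.0, 49.0], [520.0, 190.0, 52.0]]
top left 3 [[524.0, 277.0, 34.0], [525.0, 278.0, 42.0], [526.0, 279.0, 48.0]]
```

```bash
python3 -m crank '[[[-0.06,0,0,0],[-0.06,0,0.08,0],[0,0,0.08,0],[0.1,0,0.075,0],[0.2,0,0.075,0],[0.3,0,0.075,0],[0.35,0,0.075,0],[0.35,0,0.075,0]]]'
python3 - <<'E'
from h import *
P=arm.read_state()["position"]; print(P,arm.read_state()["joint_pos"])
for c in ("top","side"):
    p=viewer.camera(c); W=cloud(p).reshape(-1,3)
    w=W[(np.abs(W[:,1]-P[1])<170)&(W[:,0]>P[0]-250)&(W[:,2]>70)]
    for z in range(75,800,40):
        v=w[(w[:,2]>z)&(w[:,2]<=z+40)&(w[:,0]<800)]
        if len(v): print(c,z,len(v),"x",np.percentile(v[:,0],[0,50,90,97,100]).round())
    cv2.imwrite(f"pics/b_{c}.png",p["pixels"][...,::-1])
a=cv2.imread("pics/b_top.png")[70:262,100:356]; b=cv2.imread("pics/b_side.png")[60:252,120:376]
cv2.imwrite("pics/b.png",np.hstack([cv2.resize(a,(400,300)),cv2.resize(b,(400,300))]))
E
```

```text
t: 8.5
position: [570.3, 232.4, 67.2]
orientation: [0.003, 0.001, 1.0, 0.001]
contact_force: [-0.1, 0.8, 1.1]
finger_gap: 0.008
grasp_force: 0.0
[570.28772508 232.43334614  67.22753314] [ 3.47007801e-01  3.07209585e-01  1.88840432e+00 -9.73732948e-04
  9.39792669e-01 -1.22092047e+00]
top 75 2 x [756. 758. 760. 760. 761.]
top 115 48 x [535. 544. 728. 740. 744.]
top 155 273 x [535. 565. 730. 737. 742.]
top 195 34 x [532. 538. 546. 550. 552.]
top 235 41 x [530. 536. 548. 551. 554.]
top 275 44 x [532. 539. 554. 558. 560.]
top 315 33 x [533. 537. 550. 553. 555.]
top 355 28 x [529. 534. 541. 552. 587.]
top 395 294 x [506. 542. 603. 614. 623.]
top 435 1108 x [470. 562. 614. 631. 649.]
top 475 2807 x [380. 693. 729. 738. 743.]
top 515 2703 x [382. 651. 699. 720. 734.]
top 555 914 x [343. 426. 707. 711. 720.]
top 595 761 x [322. 366. 392. 398. 406.]
top 635 378 x [320. 334. 349. 353. 356.]
top 715 304 x [646. 648. 649. 649. 650.]
top 755 7628 x [645. 698. 740. 748. 753.]
top 795 705 x [650. 654. 657. 658. 660.]
side 75 132 x [555. 774. 797. 798. 800.]
side 115 274 x [532. 552. 754. 780. 800.]
side 155 1027 x [531. 740. 788. 797. 800.]
side 195 217 x [527. 557. 590. 596. 604.]
side 235 201 x [529. 552. 584. 594. 602.]
side 275 216 x [529. 552. 583. 595. 599.]
side 315 216 x [529. 551. 583. 590. 601.]
side 355 270 x [509. 548. 591. 608. 623.]
side 395 428 x [508. 545. 601. 616. 626.]
side 435 348 x [419. 562. 624. 649. 652.]
side 475 1368 x [351. 629. 723. 749. 800.]
side 515 1637 x [321. 642. 721. 766. 778.]
side 555 979 x [321. 701. 747. 772. 800.]
side 595 392 x [320. 361. 745. 761. 799.]
side 635 85 x [321. 336. 753. 766. 776.]
```

View pics/b.png

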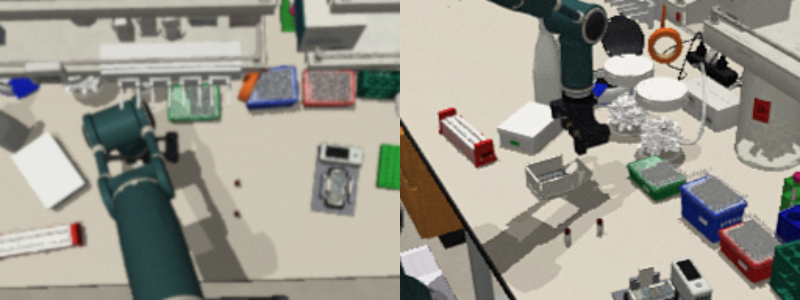

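Hangers start at z of about 449 from x of about 590, and the wrist top is about 400 mm above the tip. So I'll lower the tool before going forward.

```bash
python3 -m crank '[[[0,0,-0.04,0],[0,0,-0.075,0],[0,0,-0.075,0],[0.04,0,-0.078,0],[0.075,0,-0.08,0],[0.075,0,-0.13,0],[0.075,0,-0.13,0]]]'
```

```text
t: 9.18
position: [592.1, 231.5, 11.6]
orientation: [-0.002, 0.0, 1.0, -0.001]
contact_force: [-1.1, -1.1, -0.7]
finger_gap: 0.002
grasp_force: 0.0
```

```bash
python3 -m crank '[[[-0.0175,0,0,0],[-0.034,0,0.018,0],[-0.047,0,0.032,0],[-0.06,0,0.04,0],[-0.072,0,0.046,0],[-0.085,0,0.05,0],[-0.097,0,0.052,0],[-0.107,0,0.052,0]]]'
python3 -m crank '[[[-0.003,0,0,0],[-0.003,0,0,0]]]'
```

```text
t: 9.85
position: [553.3, 232.5, 35.7]
orientation: [0.003, 0.0, 1.0, 0.0]
contact_force: [13.1, -1.7, -5.8]
finger_gap: 0.009
grasp_force: 6.4
t: 10.02
position: [553.5, 232.5, 35.7]
orientation: [0.004, 0.0, 1.0, 0.001]
contact_force: [9.3, -0.8, -3.6]
finger_gap: 0.002
grasp_force: 4.7
```

```bash
python3 -m crank '[[[0.04,0,0,0],[0.04,-0.1,0,0],[0.04,-0.2,0,0],[0.04,-0.3,0.02,0],[-0.03,-0.36,0.06,0],[-0.1,-0.4,0.14,0],[-0.17,-0.45,0.22,0],[-0.17,-0.5,0.3,0]]]' 1
python3 -m crank '[[[0,-0.1,0.05,0],[0,-0.2,0.1,0],[0,-0.3,0.1,0],[0,-0.4,0.1,0],[0,-0.4,0.1,0]]]'
python3 - <<'E'
from h import *
print(arm.read_state()["position"])
ims=[]
for c,(u,v) in [("top",(194,190)),("side",(220,176))]:
    p=viewer.camera(c); W=cloud(p).reshape(-1,3)
    np.savez(c+"2.npz",W=cloud(p),rgb=p["pixels"])
    ims.append(cv2.resize(p["pixels"][v-32:v+32,u-40:u+40],(400,300),interpolation=2))
    for nm,m in (("front",(W[:,0]>400)&(W[:,0]<460)&(np.abs(W[:,1]-232)<35)),("back",(W[:,0]>515)&(W[:,0]<590)&(np.abs(W[:,1]-232)<35)),("right",(np.abs(W[:,0]-487)<35)&(W[:,1]>140)&(W[:,1]<200)),("left",(np.abs(W[:,0]-487)<35)&(W[:,1]>260)&(W[:,1]<330))):
        for z0 in (14,34):
            w=W[m&(W[:,2]>z0)&(W[:,2]<z0+20)]
            if len(w): print(c,nm,z0,len(w),np.percentile(w,[10,50,90],axis=0).round().tolist())
cv2.imwrite("pics/w.png",np.hstack(ims)[...,::-1])
E
```

```text
t: 10.68
position: [475.8, 33.9, 149.2]
orientation: [-0.005, 0.0, 1.0, 0.0]
contact_force: [0.3, 0.4, 0.6]
finger_gap: 0.586
grasp_force: 0.0
t: 11.1
position: [482.4, -131.3, 192.5]
orientation: [0.0, 0.003, 1.0, -0.001]
contact_force: [-0.3, 0.2, 0.2]
finger_gap: 0.962
grasp_force: 0.0
[ 482.40138717 -131.34026341  192.45616241]
top front 14 5 [[435.0, 226.0, 16.0], [447.0, 257.0, 17.0], [450.0, 263.0, 19.0]]
top front 34 33 [[435.0, 203.0, 44.0], [436.0, 229.0, 47.0], [440.0, 255.0, 51.0]]
top back 14 10 [[522.0, 201.0, 15.0], [539.0, 213.0, 29.0], [540.0, 229.0, 32.0]]
top back 34 28 [[537.0, 207.0, 38.0], [540.0, 238.0, 48.0], [541.0, 259.0, 52.0]]
top right 14 10 [[456.0, 184.0, 16.0], [478.0, 185.0, 19.0], [517.0, 186.0, 25.0]]
top right 34 28 [[468.0, 186.0, 45.0], [495.0, 186.0, 47.0], [516.0, 190.0, 50.0]]
top left 14 9 [[477.0, 260.0, 15.0], [507.0, 277.0, 27.0], [512.0, 278.0, 32.0]]
top left 34 28 [[459.0, 275.0, 35.0], [484.0, 278.0, 47.0], [512.0, 279.0, 51.0]]
side front 14 28 [[435.0, 203.0, 17.0], [437.0, 234.0, 23.0], [438.0, 257.0, 32.0]]
side front 34 34 [[435.0, 205.0, 36.0], [437.0, 231.0, 47.0], [440.0, 262.0, 51.0]]
side back 14 24 [[532.0, 221.0, 17.0], [540.0, 245.0, 26.0], [542.0, 262.0, 33.0]]
side back 34 36 [[538.0, 202.0, 37.0], [540.0, 229.0, 45.0], [543.0, 259.0, 50.0]]
side right 14 80 [[458.0, 177.0, 16.0], [486.0, 182.0, 24.0], [514.0, 186.0, 32.0]]
side right 34 63 [[460.0, 178.0, 36.0], [487.0, 182.0, 44.0], [517.0, 186.0, 49.0]]
side left 14 69 [[462.0, 268.0, 17.0], [488.0, 273.0, 25.0], [517.0, 278.0, 32.0]]
side left 34 63 [[458.0, 268.0, 36.0], [486.0, 272.0, 42.0], [513.0, 277.0, 49.0]]
```

View pics/w.png

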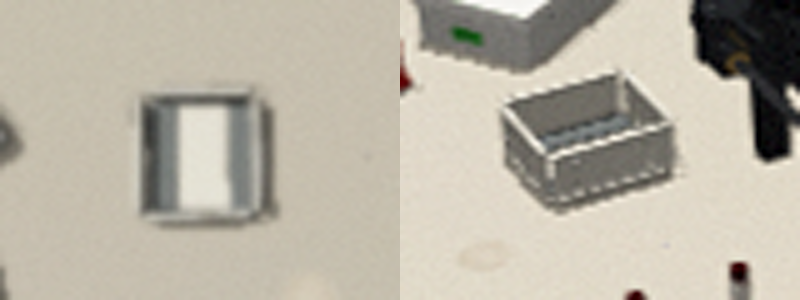

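All four walls are upright: in the left crop the rims form a rectangle, with the box corners at px (145,95) and (270,215). The tray centre is about (487.5, 232). Next is the reader.

```bash
python3 -m crank '[[[0,-0.09,-0.05,-0.012],[-0.004,-0.18,-0.1,-0.025],[-0.008,-0.285,-0.15,-0.025],[-0.008,-0.285,-0.2,-0.025],[-0.008,-0.285,-0.2,-0.025],[-0.008,-0.285,-0.2,-0.025]]]'
cat > look.py <<'E'
from h import *
import sys
s=arm.read_state(); P=s["position"]; q=s["orientation"]; print(P.round(1),np.round(q,4),"tool y dir deg",np.degrees(2*np.arctan2(q[2],q[1])-np.pi/2))
R=np.array([[np.cos(-.157),-np.sin(-.157)],[np.sin(-.157),np.cos(-.157)]])
ims=[]
for c,(u,v) in [("top",(315,186)),("side",(285,236))]:
    p=viewer.camera(c); W=cloud(p).reshape(-1,3); W=W[~np.isnan(W[:,0])]
    ims.append(cv2.resize(p["pixels"][v-32:v+32,u-40:u+40],(400,300),interpolation=2))
    L=W.copy(); L[:,:2]=(W[:,:2]-P[:2])@R
    m=(np.abs(L[:,0])<40)&(np.abs(L[:,1])<100)
    for z in (50,60,70,83,95,110,120,130,145,160,175):
        w=L[m&(W[:,2]>=z)&(W[:,2]<z+10)]
        for nm,k in (("L",w[:,1]>0),("R",w[:,1]<=0)):
            if k.sum()>3: print(c,z,nm,k.sum(),"x",np.percentile(w[k,0],[5,50,95]).round(),"y",np.percentile(w[k,1],[5,50,95]).round())
cv2.imwrite(sys.argv[1],np.hstack(ims)[...,::-1])
E
python3 look.py pics/g1.png
```

```text
t: 11.7
position: [478.2, -237.3, 109.8]
orientation: [-0.003, 0.079, 0.997, 0.002]
contact_force: [-0.1, 0.9, -0.4]
finger_gap: 1.001
grasp_force: 0.0
[ 478.2 -237.3  109.8] [-0.0026  0.0787  0.9969  0.0017] tool y dir deg 80.96868894694693
top 50 L 4 x [16. 22. 26.] y [23. 27. 30.]
top 50 R 5 x [-26. -15. -11.] y [-46. -44. -41.]
top 175 R 8 x [-34. -32. -25.] y [-76. -54. -43.]
side 50 L 26 x [-21.  -0.  17.] y [10. 14. 23.]
side 50 R 30 x [-17.   1.  25.] y [-52. -42. -38.]
side 60 L 27 x [-10.   2.  18.] y [10. 14. 17.]
side 60 R 24 x [-10.   7.  18.] y [-43. -41. -39.]
side 70 L 26 x [-10.   3.  16.] y [ 9. 13. 19.]
side 70 R 29 x [-10.   3.  17.] y [-44. -41. -36.]
side 110 L 13 x [-8. -1.  6.] y [40. 42. 49.]
side 110 R 10 x [-8. -1. 12.] y [-59. -58. -55.]
side 120 L 18 x [-9. -4.  4.] y [39. 43. 49.]
side 120 R 20 x [-9. -1. 11.] y [-62. -60. -48.]
side 130 L 11 x [-9. -6.  5.] y [40. 46. 52.]
side 130 R 22 x [-7. -1. 11.] y [-65. -60. -50.]
side 145 L 7 x [-7. -5.  6.] y [39. 43. 51.]
side 145 R 15 x [-7.  2. 12.] y [-65. -64. -61.]
side 175 L 18 x [-31. -28.  -7.] y [45. 53. 81.]
side 175 R 59 x [-31.  -3.  32.] y [-91. -87. -59.]
```

View pics/g1.png

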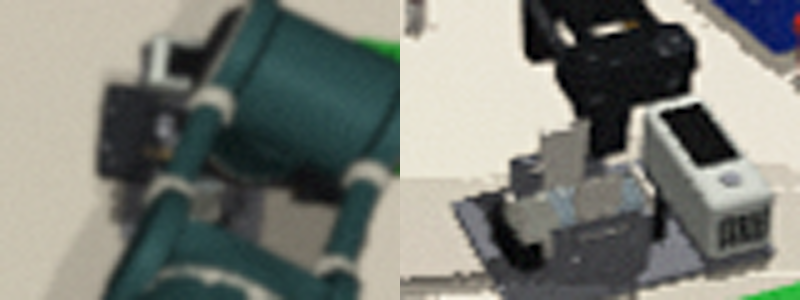

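The side view shows both fingers straddling the pads, though about 10 mm too far to +y. Correcting by (+2, -10) and descending.

```bash
python3 -m crank '[[[0.005,-0.025,0,0],[0.005,-0.025,-0.05,0],[0.005,-0.025,-0.1,0],[0.005,-0.025,-0.137,0],[0.005,-0.025,-0.137,0],[0.005,-0.025,-0.137,0],[0.005,-0.025,-0.137,0]]]'
python3 look.py pics/g2.png | grep -v "top"
python3 -c "
from h import *
import time
for i in range(6):
    viewer.camera('side'); s=arm.read_state(); print(s['position'].round(1),s['contact_force'].round(1))"
```

```text
t: 12.38
position: [483.1, -250.2, 58.8]
orientation: [0.001, 0.079, 0.997, -0.001]
contact_force: [-0.3, -0.6, 0.5]
finger_gap: 1.004
grasp_force: 0.0
[ 483.1 -250.2   58.8] [ 1.200e-03  7.860e-02  9.969e-01 -5.000e-04] tool y dir deg 80.98831338514348
side 50 L 15 x [-23.  -9.  -2.] y [22. 25. 37.]
side 50 R 16 x [-32. -13.   5.] y [-42. -30. -28.]
side 60 L 20 x [-18.  -8.  -3.] y [23. 26. 50.]
side 60 R 30 x [-15.  -8.   7.] y [-61. -43. -25.]
side 70 L 34 x [-17.  -7.   2.] y [22. 29. 50.]
side 70 R 26 x [-17.  -6.   9.] y [-62. -59. -28.]
side 83 L 9 x [-9. -6.  8.] y [41. 45. 47.]
side 83 R 13 x [-9. -3.  9.] y [-62. -61. -58.]
side 95 L 7 x [-11.  -9.   4.] y [43. 46. 51.]
side 95 R 11 x [-8. -2.  9.] y [-66. -64. -60.]
side 110 L 4 x [-7. -4. -3.] y [42. 47. 49.]
side 120 L 13 x [-33. -26.  -7.] y [48. 51. 81.]
side 120 R 36 x [-31.  -0.  30.] y [-90. -87. -84.]
side 130 L 39 x [-33. -26. -15.] y [13. 49. 81.]
side 130 R 79 x [-33. -18.  29.] y [-90. -87. -11.]
side 145 L 31 x [-33. -26. -20.] y [46. 63. 83.]
side 145 R 59 x [-33.  -8.  32.] y [-95. -92. -50.]
side 160 L 85 x [-32. -21.  -9.] y [20. 69. 88.]
side 160 R 306 x [-30.  -2.  29.] y [-96. -76. -38.]
side 175 R 57 x [-22.  -8.  18.] y [-45. -41. -16.]
[ 483.  -250.5   58.8] [-0.3  0.1  0.5]
[ 482.8 -250.4   58.6] [-0.4 -0.4  0.1]
[ 482.6 -250.3   58.3] [-1.2  0.1  0.1]
[ 482.3 -250.2   58. ] [-0.2  0.6  0.7]
[ 482.1 -250.1   57.8] [ 0.8 -0.7 -0.6]
[ 482.  -250.1   57.6] [-0.1 -0.2 -0.3]
```

View pics/g2.png

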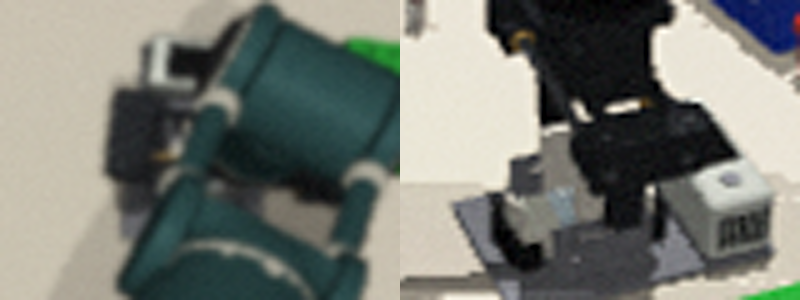

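```bash
python3 -m crank '[[[-0.0075,0,-0.005,0],[-0.0075,0,-0.005,0],[-0.0075,0,-0.005,0],[-0.0075,0,-0.005,0],[-0.0075,0,-0.005,0],[-0.0075,0,-0.005,0],[-0.0075,0,-0.005,0],[-0.0075,0,-0.005,0]]]' -1 20
python3 -m crank '[[[0,0,0,0],[0,0,0,0],[0,0,0,0],[0,0,0,0]]]'
```

```text
t: 13.45
position: [478.9, -249.5, 55.5]
orientation: [-0.0, 0.079, 0.997, 0.0]
contact_force: [-0.3, 3.7, 4.7]
finger_gap: 0.514
grasp_force: 20.0
t: 13.78
position: [478.9, -249.6, 55.5]
orientation: [0.0, 0.079, 0.997, 0.0]
contact_force: [-1.2, 3.0, 5.0]
finger_gap: 0.518
grasp_force: 20.0
```

Both catches are fully in: the gap is about 45–47 mm at 20 N, with a side load of only 3 N. I'll raise the grip and draw the cassette up.

```bash
python3 -m crank '[[[0,0.002,0,0],[0,0.002,0,0],[0,0.002,0.01,0],[0,0.002,0.025,0],[0,0.002,0.045,0],[0,0.002,0.07,0],[0,0.002,0.1,0],[0,0.002,0.13,0]]]' -1 30
python3 -m crank '[[[0,0,0.04,0],[0,0,0.08,0],[0,0,0.12,0],[0,0,0.15,0],[0,0,0.15,0],[0,0,0.15,0]]]'
python3 look.py pics/g3.png >/dev/null
```

```text
t: 14.45
position: [478.9, -249.3, 108.5]
orientation: [0.0, 0.079, 0.997, -0.0]
contact_force: [0.3, 0.1, -1.2]
finger_gap: 0.508
grasp_force: 29.8
t: 14.95
position: [479.5, -249.5, 168.5]
orientation: [0.001, 0.079, 0.997, -0.001]
contact_force: [-0.2, 0.5, -3.2]
finger_gap: 0.506
grasp_force: 29.8
```

View pics/g3.png

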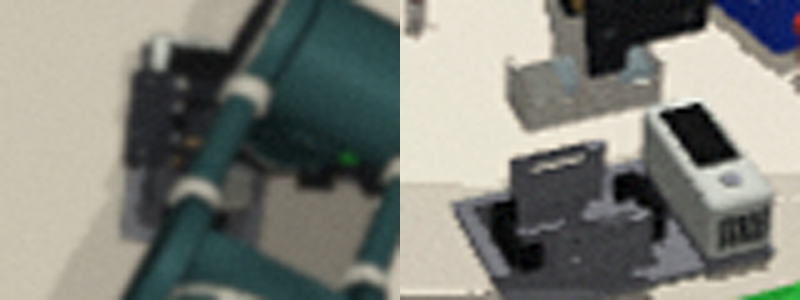

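The side crop shows the cassette hanging level at px (585,90), clear of the reader. Now carrying it to the tray.

```bash
python3 -m crank '[[[0,0.03,0,0.003],[0,0.08,0,0.006],[0.003,0.14,0,0.009],[0.005,0.2,0,0.012],[0.007,0.26,0,0.015],[0.009,0.32,0,0.018],[0.01,0.38,0,0.021],[0.01,0.44,0,0.025]]]'
python3 -m crank '[[[0,0.06,0,0],[0,0.12,0,0],[0,0.18,0,0],[0,0.24,0,0],[0,0.3,0,0],[0.005,0.36,0,0],[0.01,0.42,0,0],[0.01,0.48,0,0]]]'
python3 -m crank '[[[0,0.06,0,0],[0,0.12,0,0],[0,0.18,0,0],[0,0.22,0,0],[0,0.25,0,0],[0,0.265,0,0],[0,0.27,0,0],[0,0.27,0,0]]]'
```

```text
t: 15.72
position: [481.6, -71.0, 165.9]
orientation: [-0.001, -0.0, 1.0, 0.0]
contact_force: [0.2, 0.2, -1.0]
finger_gap: 0.506
grasp_force: 29.8
t: 16.38
position: [485.6, 120.6, 165.9]
orientation: [-0.001, -0.0, 1.0, -0.0]
contact_force: [0.4, -0.2, -2.0]
finger_gap: 0.502
grasp_force: 29.8
t: 17.05
position: [486.3, 226.9, 166.6]
orientation: [-0.0, 0.0, 1.0, -0.0]
contact_force: [-0.7, -0.4, -2.1]
finger_gap: 0.512
grasp_force: 29.8
```

```bash
python3 -m crank '[[[0.001,0.006,0,0],[0.003,0.012,0,0],[0.003,0.012,0,0],[0.003,0.012,0,0],[0.003,0.012,0,0],[0.003,0.012,0,0],[0.003,0.012,0,0],[0.003,0.012,0,0]]]'
python3 - <<'E'
from h import *
ims=[]
for c,(u,v) in [("side",(220,165)),("top",(194,190))]:
    p=viewer.camera(c); W=cloud(p)
    ims.append(cv2.resize(p["pixels"][v-40:v+40,u-53:u+53],(400,300),interpolation=2))
    for r in models.regions_of(p,"cassette")[:1]:
        w=W[r["mask"]]; print(c,r["p"],r["bbox"],np.nanpercentile(w,[3,50,97],axis=0).round())
print(arm.read_state()["position"],arm.read_state()["dq"].round(3))
cv2.imwrite("pics/f.png",np.hstack(ims)[...,::-1])
E
```

```text
t: 17.72
position: [488.0, 231.6, 167.2]
orientation: [0.0, 0.001, 1.0, -0.0]
contact_force: [0.5, -0.4, -2.4]
finger_gap: 0.506
grasp_force: 29.8
side 0.8 [202.2, 134.2, 28.5, 21.6] [[446. 198.  47.]
 [482. 218. 146.]
 [542. 402. 190.]]
top 0.58 [341.6, 163.9, 60.5, 34.1] [[ 459. -569.   11.]
 [ 517. -466.   26.]
 [ 575. -363.   33.]]
[487.97445735 231.69307355 167.1591177 ] [-0.001  0.002 -0.002 -0.002 -0.     0.   ]
```

View pics/f.png

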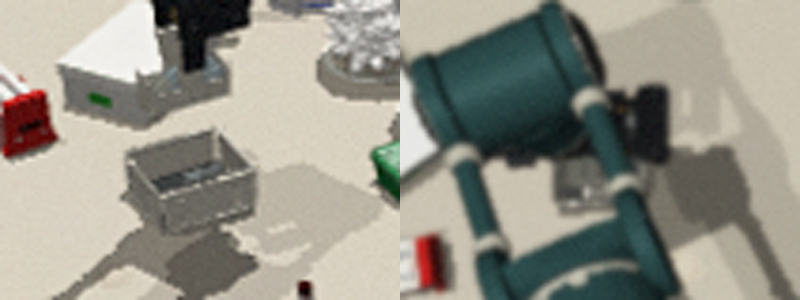

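The left crop shows the cassette level at px (190,90), above the open tray at (190,180), whose walls are still up. The vials haven't moved. Handing in.

```bash
python3 -c "
from plant import arm
print(arm.close_job())"
```

```text
the job is handed in; nothing more can be done
None
```

Job handed in (no verdict was returned): all four walls were upright, and the cassette was held by its pinched catches, level and still, about 120 mm above the tray's centre.

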